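# Close the twin-knob sleeve clamp evenly

### The job

The bronze sleeve is standing in the two-knob clamp. Turn the clamp's two black wing knobs clockwise, by turns and in small steps, so that their racks push the loose metal bar fully up to the sleeve, and leave it there. The bar must never get more than about 10 degrees out of square with the clamp, and do not push the bar itself.

Things in the scene. Friction and masses are not known exactly. Their poses are not given: they have to be found in the camera images.
- clamp: Clamp fixed to the bench: base plate 330 x 340 mm, 12 thick; at its -x edge two grey housings (50 high), each with a black wing knob; at +x a grey jaw (82 high) and a fixed bronze sleeve, dia 90, top at 97, axis at x +81 mm. Origin: centre of the plate's underside; x from knobs to sleeve, y left, z up. The lone knob on a separate grey block is not part of it.
- bar: Loose metal bar, 270 mm long (y), 30 thick (x), 36 high, about 0.8 kg, lying on the base plate between the racks and the sleeve. Origin: centre of its underside; axes as the clamp's when square. It starts at x about -22 mm in the clamp's frame, up to 25 mm ahead of the rack noses; with both knobs at their stops it is pushed to x = +20 mm, 1 mm or less from the sleeve.
- left_grip (a point): Left knob's axis, 84 mm above bench, at x -115, y +75 mm in the clamp's frame. Wing 46 mm long (point x), 14 thick (point y), top 15 above this point; disc dia 48, 24 below it. Site z up; turns with the knob. Site x is along clamp x fully open; starts 0 to 0.4 rad clockwise of that, solid stop at 2.4. Clockwise pushes the y = +100 mm rack to +x, 25 mm per rad; stiff, 0.15 N m.
- right_grip (a point): Right knob, same as the left in shape, axes, start, stop, stiffness and 25 mm per rad: point on its axis, 84 mm above the bench, at x -115, y -125 mm in the clamp's frame. Clockwise from above pushes the rack at y = -100 mm, and with it that end of the bar, towards the sleeve. Each knob stays where it is left.

How it is judged:
By the outcome, as a careful person would: the job done as asked, in the order asked, and still so for the second after the job is handed in, with the robot touching nothing.
It also fails if it takes over 54 s, if anything falls off the work surface, if the arm or the gripper's body presses on something with over 40 N, if the wrist force passes 120 N, or if a joint passes its speed limit or range.

### The arm

A 7-joint arm with a two-finger parallel gripper is mounted at the origin on the work surface. World frame = base frame: x ahead of the robot, y to its left, z up, the work surface at z = 0. Lengths are in m, angles in degrees, forces in N, time in s.
With the tool pointing down it reaches from about 0.4 to 0.85 m from the base axis. Payload 6.9 kg.
Tool frame: the origin (TCP) lies on the centre line of the jaws, within the pads' length; the fingertips stand 19 mm ahead of it and the grasp point (between the pads) is the TCP (env.tip_reach is the distance from the TCP to the fingertips, in m); z points along the fingers, y is the line along which they close (so a half turn about z gives the same grasp; the last joint's range is limited). The gripper opens to 85 mm and grips with 20 to 120 N. Pads are 22 mm wide; open, the fingers measure 114 mm over their backs; the gripper's body (76 mm by 85 mm) begins 54 mm behind the grasp point. The pads swing forward as they close: fully open they stand 13 mm farther back than shut.
Start: joints at [-65.346, 29.078, -13.613, 85.955, 7.202, 65.827, -8.869], TCP at [0.199, 0.592, 0.25] pointing down, gripper open.
Joint ranges: [-176.47, 176.47], [-13.61, 117.27], [-81.72, 77.17], [0.22, 143.17], [-87.28, 267.28], [10, 112.55], [-165.47, 165.47]. Speed limits (degrees/s): [136.94, 136.94, 180, 180, 180, 180, 180].

### API

Orientations are given as a 3x3 rotation matrix whose columns are the frame's x, y, z axes.
In Python, from rig import env gives the robot as it stands.
- The arm moves only by the tool jog_arm, never from a script. Its argument "rows" is a list of rows, each a list of 7 numbers: the closure, from -1 (fully open) to 1 (shut), then the shift along the tool's x, y, z each as a share of 3 cm, from -1 to 1, then the turn, a rotation vector about the tool's x, y, z each as a share of 4 degrees, from -1 to 1. A call has 1 to 5 rows; each row shifts and turns the commanded pose from where the row before left it, along the tool's axes as they then stand; what a row does not reach is not made up. A row lasts 1/8 s, in which the tool goes at most 62.5 mm and 10.7 degrees, less where a joint would pass 70% of its speed; a pose out of reach is approached as far as the arm can. A call with a number of a shift or a turn outside -1 to 1 is refused whole. A call with a gripper value outside its range is refused whole. The fingers move at their own pace and stop on an object; "grip_force" is the grip in N (left out, the last holds). Time passes only in rows, so rows that do not move let the fingers close. It gives the time, the measured TCP pose, the force, the opening and the grip force at its end, in the units of the state.
- env.observe(): the state, without advancing time (a new reading comes with each control period).
- env.grab_frame(name): name is "side" or "top" or "wrist"; returns a dict with "color" (420x560x3 uint8, blue, green, red), "fx", "fy", "cx", "cy" (pixels), "rvec" (rotation vector, rad) and "tvec" (3), from world to camera coordinates, as OpenCV has them; the wrist camera has in their place "hand_eye" (4x4, takes a point from camera to tool coordinates, whose origin is the TCP and whose axes are the flange's). Camera axes: x right, y down, z forward; pixel columns grow to the right and rows downward; lengths in m; the calibration is good to about 2 mm. A picture is of the moment at which its call begins: read the wrist's pose just before it. There is no depth.
- env.finish_job(): hands the job in; it is judged then, once.
The state is a dict: "clock": time; "joint_positions": joint angles; "qvel": joint speeds; "joint_efforts": joint torques, N m; "tool_pos": TCP position; "eef_rot": TCP orientation; "contact_force": force on the tool from outside, world axes, zero at the start; "moment": the same for the moment, N m; "opening": opening from 0.0 (shut) to 1.0 (fully open); "finger_force": force on a finger pad.
Only numpy, scipy, OpenCV 4.12 (cv2) and the standard library are available. Lean on these libraries where they do the work, as an engineer would, in place of code of your own. Each camera call takes 0.05 s, during which the arm holds its last target. There are 200 camera calls.

## Working session

There is one attempt and no reset: what is moved stays moved. The work goes in short steps, Python scripts to look and compute and a tool call to move; the robot and the scene stay as the last step left them, time stands still between calls to the robot, and variables do not carry over. Pictures are saved under pics/ and viewed, at most 10 in all, crops included, and the job is handed in when it is done.

Besides the shell and the picture viewer there is one more tool, called by a JSON object that holds its "name" and its "arguments". jog_arm: Moves the arm, as the interface text tells. Shift numbers are shares of 3 cm and turn numbers shares of 4 degrees, none past 1 either way. Its arguments: {"type":"object","properties":{"rows":{"type":"array","items":{"type":"array","items":{"type":"number"}}},"grip_force":{"type":"number"}},"required":["rows"]}

```bash
ls; mkdir -p pics
python3 - <<'E'
from rig import env
import cv2,numpy as np
s=env.observe();print(s['clock'],s['tool_pos'],s['eef_rot'],s['opening'])
for n in('top','side'):
    f=env.grab_frame(n);cv2.imwrite(f'pics/{n}0.png',f['color']);print(n,f['fx'],f['fy'],f['cx'],f['cy'],f['rvec'],f['tvec'])
E
```

```text
pics
0.0 [0.19936961 0.59184763 0.24941749] [[-9.47704847e-01  3.19147653e-01 -5.47095065e-04]
 [ 3.19148120e-01  9.47703307e-01 -1.70857864e-03]
 [-2.68050599e-05 -1.79383262e-03 -9.99998391e-01]] 1.0022280688703806
top 498.66681388534283 498.66681388534283 283.2038373348103 217.81048176907845 [ 2.11355117 -2.17519926  0.19151264] [0.01215105 0.59586088 0.65771271]
side 423.47696962413403 423.47696962413403 280.5443736457282 206.4651870846835 [ 0.11220086 -2.81149565  1.31425161] [0.588978   0.09401795 0.71718525]
```

View pics/top0.png

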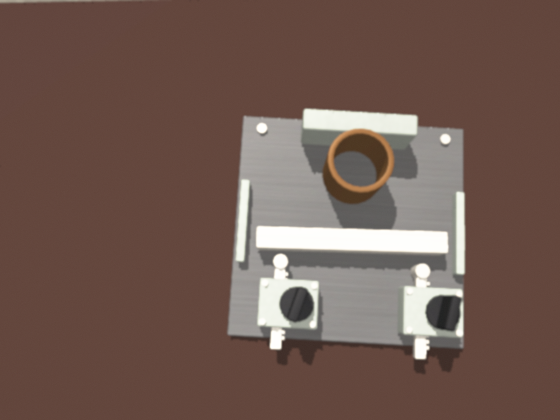

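View pics/side0.png

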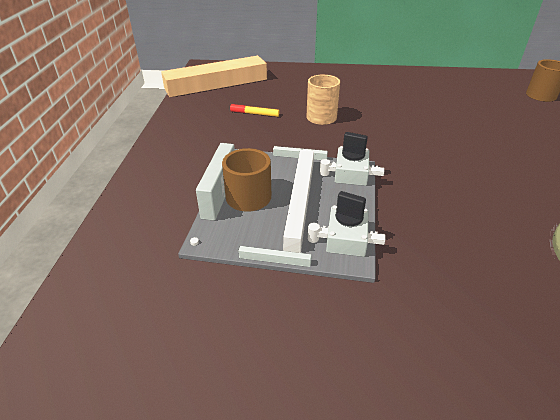

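Top view: the plate's corners are at about (243,117), (465,127), (465,348), (229,336). The knobs are at (297,304) and (444,312), the sleeve at (360,160), and the bar runs from (257,238) to (447,242).

```bash
cat > h.py <<'E'
from rig import env
import cv2,numpy as np
def ray(f,uv,z):
    if 'rvec' in f: R=cv2.Rodrigues(np.array(f['rvec'],float))[0];Rw=R.T;c=-R.T@np.array(f['tvec'])
    else: Rw,c=f['R'],f['c']
    uv=np.atleast_2d(uv).astype(float)
    d=np.c_[(uv[:,0]-f['cx'])/f['fx'],(uv[:,1]-f['cy'])/f['fy'],np.ones(len(uv))]@Rw.T
    return c+d*((z-c[2])/d[:,2])[:,None]
def wrist():
    s=env.observe();f=env.grab_frame('wrist');H=np.array(f['hand_eye']);R=np.array(s['eef_rot'])
    f['R']=R@H[:3,:3];f['c']=R@H[:3,3]+np.array(s['tool_pos']);return s,f
E
python3 - <<'E'
from h import *
np.set_printoptions(precision=4,suppress=True)
f=env.grab_frame('top')
C=ray(f,[(243,117),(465,127),(465,348),(229,336)],.012);print(C, np.linalg.norm(C-np.roll(C,1,0),axis=1))
b=cv2.cvtColor(f['color'],cv2.COLOR_BGR2HSV)
g=f['color'].max(2)
for n,(u,v) in dict(a=(297,304),b=(444,312)).items():
    m=np.zeros_like(g);m[v-26:v+26,u-26:u+26]=(g[v-26:v+26,u-26:u+26]<45)
    k,l,st,ce=cv2.connectedComponentsWithStats(m);i=1+np.argmax(st[1:,4]);print(n,st[i],ce[i],ray(f,ce[i],.085))
    print(g[v-20:v+20:4,u-20:u+20:3])
print('bar',ray(f,[(257,227),(447,233),(257,250),(447,254)],.048))
print('sleeve',ray(f,(360,160),.097))
E
```

```text
[[ 0.7607  0.0515  0.012 ]
 [ 0.7361 -0.2904  0.012 ]
 [ 0.4054 -0.2609  0.012 ]
 [ 0.4326  0.077   0.012 ]] [0.329  0.3428 0.332  0.3391]
a [305 299   1   1   1] [305. 299.] [[ 0.4817 -0.0296  0.085 ]]
[[245 245 245 245 244 244 243 243 242 242 242 244 254 253]
 [244 244 244 237 154 102  79  64  79 112 216 241 245 227]
 [244 245 192  82  74  76  60  74  77  69  71 219 243 237]
 [243 210  76  73  73  72  56  78  72  60  49  82 234 235]
 [243 126  75  75  74  60  71  74  69  48  50  58 177 233]
 [242  97  74  74  71  55  74  70  60  49  50  53 122 233]
 [244 137  73  73  60  67  72  66  49  52  51  50 130 228]
 [244 224  74  71  54  73  69  60  50  52  51  62 170 223]
 [243 243 180  68  65  71  66  50  52  50  67 150 202 215]
 [243 243 242 201 121  73  57  63  94 138 163 173 228 205]]
b [437 297  15  32 257] [443.6226 312.1362] [[ 0.4594 -0.2101  0.085 ]]
[[243 244 243 242 242 241 240 241 240 240 238 252 253 136]
 [242 242 241 209 135  86  77  81  81  82  90 162 229 131]
 [243 239 128  65  64  64  46  37  37  50  69  63  79 120]
 [241 137  67  64  64  62  38  36  40  59  68  61 154 154]
 [236  69  65  65  63  59  38  36  41  66  66  60 186 158]
 [221  62  65  65  66  48  36  37  48  66  63  55 158 155]
 [238  72  67  65  65  41  36  37  56  66  61  49 170 154]
 [241 155  62  66  60  35  36  39  62  64  58  55 233 158]
 [242 226 122  63  54  37  35  43  63  62  58 150 242 159]
 [241 241 236 158 109  70  41  45  57  56  75 209 243 156]]
bar [[ 0.5839  0.0324  0.048 ]
 [ 0.5678 -0.2362  0.048 ]
 [ 0.5514  0.0331  0.048 ]
 [ 0.5381 -0.2337  0.048 ]]
sleeve [[ 0.6639 -0.1097  0.097 ]]
```

Run:
```python
from h import *
f=env.grab_frame('top');c=cv2.resize(f['color'][215:360,225:470],None,fx=3.2,fy=3.2,interpolation=2)
cv2.imwrite('pics/crop.png',np.clip(c.astype(float)*1.6+20,0,255).astype('uint8'))
```

```text
(no output)
```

View pics/crop.png

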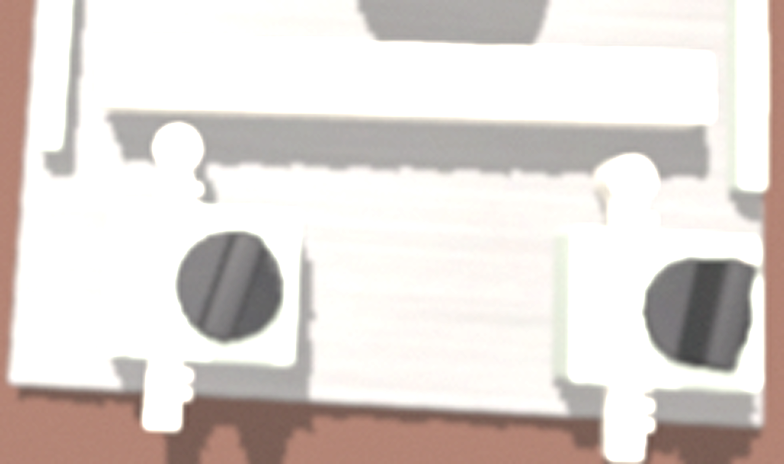

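Plate sides come out at 330 x 340 and the sleeve agrees, so the clamp's centre is about (0.584,-0.106) and its yaw about -4.5°. That puts the left knob near (0.475,-0.022) and the right near (0.459,-0.221). I'll go between them and look.

{"name": "jog_arm", "arguments": {"rows": [[0, -1, -0.87, 0, 0, 0, 0], [0, -1, -0.87, 0, 0, 0, 0], [0, -1, -0.87, 0, 0, 0, 0], [0, -1, -0.87, 0, 0, 0, 0], [0, -1, -0.87, 0, 0, 0, 0]], "grip_force": 60}}

```text
clock: 0.82
tool_pos: [0.3005, 0.4195, 0.2502]
eef_rot: [[-0.948, 0.319, -0.0], [0.319, 0.948, -0.0], [-0.0, -0.0, -1.0]]
contact_force: [0.6, 0.3, -0.4]
opening: 0.5
finger_force: 0.0
```

{"name": "jog_arm", "arguments": {"rows": [[0, -1, -0.87, 0, 0, 0, 0], [0, -1, -0.87, 0, 0, 0, 0], [0, -1, -0.87, 0, 0, 0, 0], [0, -1, -0.87, 0, 0, 0, 0], [0, -1, -0.87, 0, 0, 0, 0]]}}

```text
clock: 1.45
tool_pos: [0.401, 0.248, 0.2503]
eef_rot: [[-0.948, 0.319, 0.0], [0.319, 0.948, 0.0], [-0.0, 0.0, -1.0]]
contact_force: [0.2, 0.2, -0.4]
opening: 0.5
finger_force: 0.0
```

{"name": "jog_arm", "arguments": {"rows": [[0, -0.54, -0.94, 0, 0, 0, 0], [0, -0.54, -0.94, 0, 0, 0, 0], [0, -0.54, -0.94, 0, 0, 0, 0], [0, -0.54, -0.94, 0, 0, 0, 0], [0, -0.54, -0.94, 0, 0, 0, 0]]}}

```text
clock: 2.08
tool_pos: [0.4323, 0.0887, 0.2503]
eef_rot: [[-0.948, 0.319, 0.0], [0.319, 0.948, -0.0], [-0.0, 0.0, -1.0]]
contact_force: [0.9, -0.4, 0.3]
opening: 0.499
finger_force: 0.0
```

{"name": "jog_arm", "arguments": {"rows": [[0, -0.54, -0.94, 0, 0, 0, 0], [0, -0.54, -0.94, 0, 0, 0, 0], [0, -0.54, -0.94, 0, 0, 0, 0], [0, -0.54, -0.94, 0, 0, 0, 0], [0, -0.54, -0.94, 0, 0, 0, 0]]}}

```text
clock: 2.7
tool_pos: [0.4641, -0.0707, 0.2503]
eef_rot: [[-0.948, 0.319, 0.0], [0.319, 0.948, 0.0], [0.0, 0.0, -1.0]]
contact_force: [0.1, 0.6, -0.2]
opening: 0.502
finger_force: 0.0
```

{"name": "jog_arm", "arguments": {"rows": [[0, -0.3, -0.5, 0, 0, 0, 0]]}}

```text
clock: 2.82
tool_pos: [0.4678, -0.0887, 0.2502]
eef_rot: [[-0.947, 0.321, -0.0], [0.321, 0.947, -0.001], [-0.0, -0.001, -1.0]]
contact_force: [0.0, 0.4, -0.1]
opening: 0.502
finger_force: 0.0
```

Run:
```python
from h import *
np.set_printoptions(precision=4,suppress=True)
s,f=wrist();print(s['clock'],s['tool_pos'],s['eef_rot'],s['joint_positions'],f['c'],f['fx'],f['fy'],f['cx'],f['cy'])
cv2.imwrite('pics/w1.png',f['color'])
```

```text
2.825 [ 0.4678 -0.0887  0.2502] [[-0.9471  0.321  -0.0001]
 [ 0.321   0.9471 -0.0006]
 [-0.     -0.0006 -1.    ]] [  6.3555  15.705    1.8492 107.6582  -0.5604  56.649   79.721 ] [ 0.4031 -0.0645  0.3739] 296.7815447714612 296.7815447714612 280.79297952087956 206.62943777213934
```

View pics/w1.png

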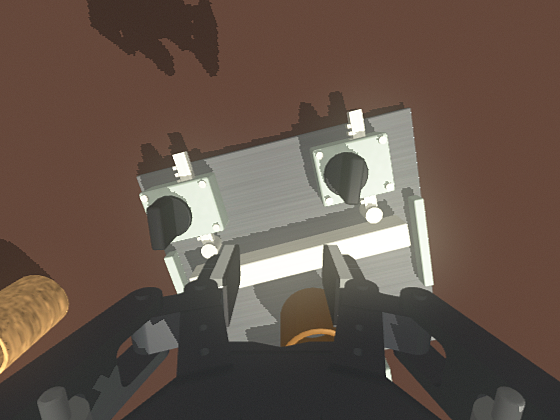

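Run:
```python
from h import *
np.set_printoptions(precision=4,suppress=True)
s,f=wrist();g=f['color']
print(ray(f,[(138,177),(410,108),(432,285)],.012))
print('discs L,R guess',ray(f,[(345,174),(171,215)],.060))
R=f['R'];
def proj(p): q=(np.array(p)-f['c'])@R; return q[:2]/q[2]*f['fx']+[f['cx'],f['cy']]
for p in [(.475,-.0219),(.4593,-.2213)]: print(proj((*p,.060)),proj((*p,.099)))
a=cv2.resize(g[140:215,315:395],None,fx=5,fy=5,interpolation=2);b=cv2.resize(g[180:255,140:220],None,fx=5,fy=5,interpolation=2)
c=np.hstack([b,a]).astype(float);cv2.imwrite('pics/w1c.png',np.clip(255*(c/255)**.5,0,255).astype('uint8'))
```

```text
[[ 0.4077 -0.2543  0.012 ]
 [ 0.4363  0.08    0.012 ]
 [ 0.6726  0.0601  0.012 ]]
discs L,R guess [[ 0.4754 -0.019   0.06  ]
 [ 0.4574 -0.2138  0.06  ]]
[342.2323 174.5465] [350.4236 181.5627]
[165.5066 218.6033] [150.661 230.934]
```

View pics/w1c.png

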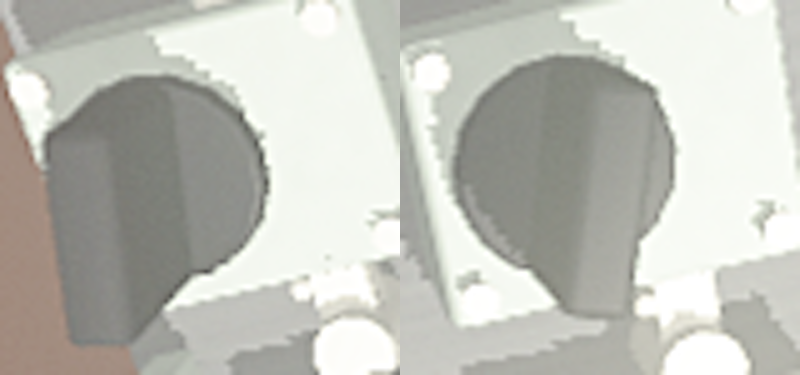

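Run:
```python
from h import *
np.set_printoptions(precision=4,suppress=True)
s,f=wrist()
for n,o,q in (('L',(315,140),[(202,90),(247,92),(232,314),(175,310)]),('R',(140,180),[(48,140),(106,136),(132,345),(70,345)])):
    w=ray(f,np.array(q)/5+o,.099);d=(w[0]+w[1]-w[2]-w[3])/2
    print(n,w.mean(0),np.linalg.norm(d),np.linalg.norm(w[0]-w[1]),np.linalg.norm(w[2]-w[3]),[np.degrees(np.arctan2(*(-(a-b)[1::-1]))) for a,b in ((w[0],w[3]),(w[1],w[2]))])
```

```text
L [ 0.4761 -0.0133  0.099 ] 0.04209035902250841 0.00830932176486292 0.01100481006774045 [np.float64(-21.962491979415265), np.float64(-18.309859879072068)]
R [ 0.4592 -0.2116  0.099 ] 0.043218285921182396 0.011306378917536797 0.01244895748198719 [np.float64(-19.80575467544124), np.float64(-18.249033427887422)]
```

The wing tops put the knobs near L (0.476,-0.017) and R (0.460,-0.216), with both wings at about -20° in the world. Joint 7 reads +80° here, so a 122° clockwise turn would pass its range. I'll flip the gripper half a turn first, over the left knob.

{"name": "jog_arm", "arguments": {"rows": [[0, 0.2, 0.75, 0.56, 0, 0, -1], [0, 0.2, 0.75, 0.56, 0, 0, -1], [0, 0.2, 0.75, 0.56, 0, 0, -1], [0, 0, 0, 0, 0, 0, -1], [0, 0, 0, 0, 0, 0, -1]]}}

```text
clock: 3.6
tool_pos: [0.4668, -0.0152, 0.1997]
eef_rot: [[-1.0, -0.029, -0.001], [-0.029, 1.0, 0.001], [0.001, 0.001, -1.0]]
contact_force: [-0.2, -0.7, -0.1]
opening: 0.502
finger_force: 0.0
```

{"name": "jog_arm", "arguments": {"rows": [[0, 0, 0, 0, 0, 0, -1], [0, 0, 0, 0, 0, 0, -1], [0, 0, 0, 0, 0, 0, -1], [0, 0, 0, 0, 0, 0, -1], [0, 0, 0, 0, 0, 0, -1]]}}

```text
clock: 4.22
tool_pos: [0.467, -0.0156, 0.1999]
eef_rot: [[-0.93, -0.369, -0.0], [-0.369, 0.93, 0.0], [0.0, 0.001, -1.0]]
contact_force: [-0.3, -0.6, -0.4]
opening: 0.497
finger_force: 0.0
```

{"name": "jog_arm", "arguments": {"rows": [[0, 0, 0, 0, 0, 0, -1], [0, 0, 0, 0, 0, 0, -1], [0, 0, 0, 0, 0, 0, -1], [0, 0, 0, 0, 0, 0, -1], [0, 0, 0, 0, 0, 0, -1]]}}

```text
clock: 4.85
tool_pos: [0.467, -0.0156, 0.2]
eef_rot: [[-0.747, -0.664, -0.0], [-0.664, 0.747, 0.0], [-0.0, 0.0, -1.0]]
contact_force: [1.2, -0.5, 1.1]
opening: 0.501
finger_force: 0.0
```

{"name": "jog_arm", "arguments": {"rows": [[0, 0, 0, 0, 0, 0, -1], [0, 0, 0, 0, 0, 0, -1], [0, 0, 0, 0, 0, 0, -1], [0, 0, 0, 0, 0, 0, -1], [0, 0, 0, 0, 0, 0, -1]]}}

```text
clock: 5.48
tool_pos: [0.467, -0.0156, 0.2]
eef_rot: [[-0.475, -0.88, -0.0], [-0.88, 0.475, 0.0], [-0.0, 0.0, -1.0]]
contact_force: [-0.9, 0.0, -0.0]
opening: 0.5
finger_force: 0.0
```

{"name": "jog_arm", "arguments": {"rows": [[0, 0, 0, 0, 0, 0, -1], [0, 0, 0, 0, 0, 0, -1], [0, 0, 0, 0, 0, 0, -1], [0, 0, 0, 0, 0, 0, -1], [0, 0, 0, 0, 0, 0, -1]]}}

```text
clock: 6.1
tool_pos: [0.467, -0.0157, 0.2]
eef_rot: [[-0.146, -0.989, -0.0], [-0.989, 0.146, 0.0], [-0.0, 0.0, -1.0]]
contact_force: [0.3, 0.1, 0.2]
opening: 0.498
finger_force: 0.0
```

{"name": "jog_arm", "arguments": {"rows": [[0, 0, 0, 0, 0, 0, -1], [0, 0, 0, 0, 0, 0, -1], [0, 0, 0, 0, 0, 0, -1], [0, 0, 0, 0, 0, 0, -1], [0, 0, 0, 0, 0, 0, -1]]}}

```text
clock: 6.72
tool_pos: [0.467, -0.0158, 0.2002]
eef_rot: [[0.201, -0.979, 0.0], [-0.979, -0.201, -0.0], [0.0, -0.0, -1.0]]
contact_force: [0.1, -0.2, -0.3]
opening: 0.5
finger_force: 0.0
```

{"name": "jog_arm", "arguments": {"rows": [[0, 0, 0, 0, 0, 0, -1], [0, 0, 0, 0, 0, 0, -1], [0, 0, 0, 0, 0, 0, -1], [0, 0, 0, 0, 0, 0, -1], [0, 0, 0, 0, 0, 0, -1]]}}

```text
clock: 7.35
tool_pos: [0.4671, -0.0161, 0.2002]
eef_rot: [[0.524, -0.852, 0.001], [-0.852, -0.524, -0.0], [0.001, -0.0, -1.0]]
contact_force: [-0.5, 0.1, -0.2]
opening: 0.498
finger_force: 0.0
```

{"name": "jog_arm", "arguments": {"rows": [[0, 0, 0, 0, 0, 0, -1], [0, 0, 0, 0, 0, 0, -1], [0, 0, 0, 0, 0, 0, -1], [0, 0, 0, 0, 0, 0, -1], [0, 0, 0, 0, 0, 0, -1]]}}

```text
clock: 7.98
tool_pos: [0.4654, 0.02, 0.1556]
eef_rot: [[0.755, -0.656, 0.02], [-0.654, -0.755, -0.046], [0.045, 0.021, -0.999]]
contact_force: [0.3, 1.1, 0.1]
opening: 0.498
finger_force: 0.0
```

{"name": "jog_arm", "arguments": {"rows": [[0, 0, 0, 0, 0, 0, -1], [0, 0, 0, 0, 0, 0, -1], [0, 0, 0, 0, 0, 0, -1], [0, 0, 0, 0, 0, 0, -1], [0, 0, 0, 0, 0, 0, -0.7]]}}

```text
clock: 8.6
tool_pos: [0.4488, 0.0531, 0.1085]
eef_rot: [[0.905, -0.422, 0.056], [-0.417, -0.905, -0.087], [0.087, 0.055, -0.995]]
contact_force: [-0.3, -0.5, 0.6]
opening: 0.496
finger_force: 0.0
```

Run:
```python
from h import *
np.set_printoptions(precision=4,suppress=True)
s,f=wrist();print(s['clock'],s['tool_pos'],s['eef_rot'],s['joint_positions'],f['c'])
cv2.imwrite('pics/w2.png',np.clip(255*(f['color']/255.)**.6,0,255).astype('uint8'))
for p in [(.476,-.018),(.46,-.216)]:
  for z in(.06,.099): q=(np.array((*p,z))-f['c'])@f['R']; print(q[:2]/q[2]*f['fx']+[f['cx'],f['cy']])
```

```text
8.6 [0.4488 0.0531 0.1085] [[ 0.9047 -0.4224  0.0557]
 [-0.4171 -0.9047 -0.0865]
 [ 0.087   0.055  -0.9947]] [ 33.6242  46.9732 -81.66   123.5992  59.3875  66.478  165.4132] [0.5055 0.0369 0.2376]
[367.8664 155.4123]
[396.2484 157.0279]
[684.312   35.9301]
[801.6929   4.2101]
```

View pics/w2.png

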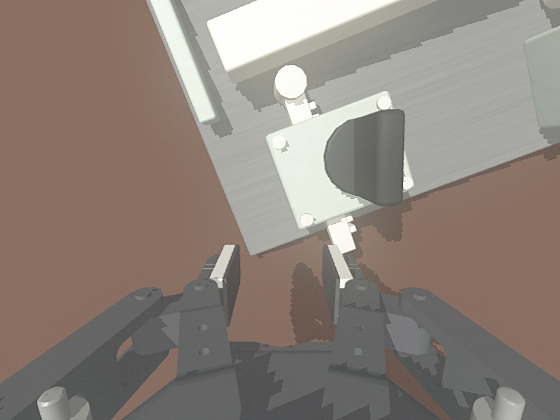

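That flip was the wrong way: joint 7 grows with negative turns and has reached its limit, so the original wrist pose was right all along. Nothing was touched. I'll lift, straighten the tool and turn back.

{"name": "jog_arm", "arguments": {"rows": [[0, 0, 0, -1, 0.4, -0.62, 1], [0, 0, 0, -1, 0.4, -0.62, 1], [0, 0, 0, -1, 0, 0, 1], [0, 0, 0, 0, 0, 0, 1], [0, 0, 0, 0, 0, 0, 1]]}}

```text
clock: 9.28
tool_pos: [0.4403, 0.0742, 0.1752]
eef_rot: [[0.688, -0.725, 0.025], [-0.725, -0.688, -0.016], [0.029, -0.007, -1.0]]
contact_force: [-0.1, -0.3, 0.3]
opening: 0.501
finger_force: 0.0
```

Run:
```python
from rig import env
s=env.observe();print(s['clock'],s['tool_pos'],s['eef_rot'],s['joint_positions'])
```

```text
9.275 [0.44025735 0.07422031 0.17521548] [[ 0.68790954 -0.72534991  0.02545511]
 [-0.72520187 -0.68834247 -0.01633706]
 [ 0.02937192 -0.00722168 -0.99954246]] [ 36.60131189  36.43299406 -79.54981783 118.50144363  43.65242725
  61.61057162 158.98410108]
```

{"name": "jog_arm", "arguments": {"rows": [[0, 0.8, 0.21, 0, -0.1, -0.42, 1], [0, 0.8, 0.21, 0, 0, 0, 1], [0, 0.8, 0.21, 0, 0, 0, 1], [0, 0.8, 0.21, 0, 0, 0, 1], [0, 0, 0, 0, 0, 0, 1]]}}

```text
clock: 9.9
tool_pos: [0.479, -0.0197, 0.1748]
eef_rot: [[0.394, -0.919, -0.001], [-0.919, -0.394, 0.001], [-0.001, 0.001, -1.0]]
contact_force: [0.2, 0.4, 0.6]
opening: 0.499
finger_force: 0.0
```

{"name": "jog_arm", "arguments": {"rows": [[0, 0, 0, 0, 0, 0, 1], [0, 0, 0, 0, 0, 0, 1], [0, 0, 0, 0, 0, 0, 1], [0, 0, 0, 0, 0, 0, 1], [0, 0, 0, 0, 0, 0, 1]]}}

```text
clock: 10.52
tool_pos: [0.4786, -0.0177, 0.1753]
eef_rot: [[0.059, -0.998, -0.0], [-0.998, -0.059, 0.001], [-0.001, 0.0, -1.0]]
contact_force: [0.3, -1.2, -0.3]
opening: 0.501
finger_force: 0.0
```

{"name": "jog_arm", "arguments": {"rows": [[0, 0, 0, 0, 0, 0, 1], [0, 0, 0, 0, 0, 0, 1], [0, 0, 0, 0, 0, 0, 1], [0, 0, 0, 0, 0, 0, 1], [0, 0, 0, 0, 0, 0, 1]]}}

```text
clock: 11.15
tool_pos: [0.4786, -0.0176, 0.1753]
eef_rot: [[-0.286, -0.958, -0.0], [-0.958, 0.286, 0.001], [-0.001, 0.001, -1.0]]
contact_force: [0.5, 0.3, -0.1]
opening: 0.5
finger_force: 0.0
```

{"name": "jog_arm", "arguments": {"rows": [[0, 0, 0, 0, 0, 0, 1], [0, 0, 0, 0, 0, 0, 1], [0, 0, 0, 0, 0, 0, 1], [0, 0, 0, 0, 0, 0, 1], [0, 0, 0, 0, 0, 0, 1]]}}

```text
clock: 11.78
tool_pos: [0.4786, -0.0176, 0.1753]
eef_rot: [[-0.596, -0.803, -0.0], [-0.803, 0.596, 0.001], [-0.001, 0.001, -1.0]]
contact_force: [-0.1, 0.8, -0.4]
opening: 0.498
finger_force: 0.0
```

{"name": "jog_arm", "arguments": {"rows": [[0, 0, 0, 0, 0, 0, 1], [0, 0, 0, 0, 0, 0, 1], [0, 0, 0, 0, 0, 0, 1], [0, 0, 0, 0, 0, 0, 1], [0, 0, 0, 0, 0, 0, 1]]}}

```text
clock: 12.4
tool_pos: [0.4786, -0.0176, 0.1753]
eef_rot: [[-0.835, -0.55, -0.0], [-0.55, 0.835, 0.001], [-0.001, 0.001, -1.0]]
contact_force: [-0.5, -0.4, -1.2]
opening: 0.496
finger_force: 0.0
```

{"name": "jog_arm", "arguments": {"rows": [[0, 0, 0, 0, 0, 0, 1], [0, 0, 0, 0, 0, 0, 1], [0, 0, 0, 0, 0, 0, 1], [0, 0, 0, 0, 0, 0, 1], [0, 0, 0, 0, 0, 0, 1]]}}

```text
clock: 13.02
tool_pos: [0.4786, -0.0176, 0.1753]
eef_rot: [[-0.973, -0.232, -0.0], [-0.232, 0.973, 0.001], [-0.0, 0.001, -1.0]]
contact_force: [0.3, -0.5, 0.2]
opening: 0.498
finger_force: 0.0
```

Run:
```python
from rig import env
s=env.observe();print(s['clock'],s['tool_pos'],s['eef_rot'],s['joint_positions'])
```

```text
13.025 [ 0.47862569 -0.01759695  0.17532519] [[-9.72820649e-01 -2.31559814e-01 -1.92126832e-04]
 [-2.31559863e-01  9.72819758e-01  1.32247220e-03]
 [-1.19326640e-04  1.33101713e-03 -9.99999107e-01]] [ 31.62033895  26.01582312 -46.39402354 113.28820599  24.13230648
  50.69077534  75.83147964]
```

{"name": "jog_arm", "arguments": {"rows": [[0, 0, 0, 0, 0, 0, 1], [0, 0, 0, 0, 0, 0, 1], [0, 0, 0, 0, 0, 0, 1], [0, 0, 0, 0, 0, 0, 1], [0, 0, 0, 0, 0, 0, 1]]}}

```text
clock: 13.65
tool_pos: [0.4786, -0.0175, 0.1753]
eef_rot: [[-0.993, 0.115, -0.0], [0.115, 0.993, 0.001], [0.0, 0.001, -1.0]]
contact_force: [0.9, -0.1, 0.2]
opening: 0.503
finger_force: 0.0
```

{"name": "jog_arm", "arguments": {"rows": [[0, 0, 0, 0.3, 0, 0, 1], [0, 0, 0, 0.4, 0, 0, 1], [0, 0, 0, 0.3, 0, 0, 0.4]]}}

```text
clock: 14.02
tool_pos: [0.4786, -0.0174, 0.1449]
eef_rot: [[-0.961, 0.277, -0.0], [0.277, 0.961, 0.001], [0.001, 0.001, -1.0]]
contact_force: [-0.2, -0.7, 0.3]
opening: 0.498
finger_force: 0.0
```

Run:
```python
from h import *
np.set_printoptions(precision=4,suppress=True)
s,f=wrist();print(s['clock'],s['tool_pos'],s['eef_rot'],s['joint_positions'],f['c'])
cv2.imwrite('pics/w3.png',np.clip(255*(f['color']/255.)**.6,0,255).astype('uint8'))
q=(s['tool_pos']+np.array([0,0,.099-s['tool_pos'][2]])-f['c'])@f['R'];print('tcp axis at wing top',q[:2]/q[2]*f['fx']+[f['cx'],f['cy']])
```

```text
14.025 [ 0.4786 -0.0174  0.1449] [[-0.9608  0.2774 -0.0003]
 [ 0.2774  0.9608  0.0013]
 [ 0.0007  0.0011 -1.    ]] [ 24.6665  26.4514 -36.3575 115.5907  21.9277  44.7301  49.2152] [0.413  0.0036 0.2686]
tcp axis at wing top [277.3928 239.4804]
```

View pics/w3.png

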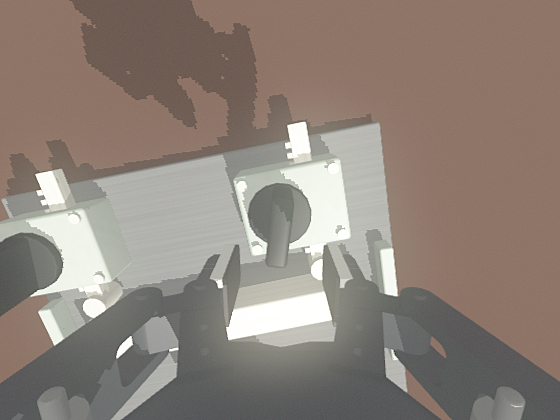

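Run:
```python
from h import *
np.set_printoptions(precision=4,suppress=True)
s,f=wrist()
print('disc',ray(f,[(280,213)],.06));w=ray(f,[(292,188),(288,266),(266,262),(275,190)],.099);print(w)
g=f['color'][175:280,235:325].max(2).astype(int)
print(g[::6,::3])
```

```text
disc [[ 0.4733 -0.0143  0.06  ]]
[[ 0.4493 -0.      0.099 ]
 [ 0.4966 -0.0158  0.099 ]
 [ 0.4902 -0.0282  0.099 ]
 [ 0.4477 -0.0098  0.099 ]]
[[ 95 126 123 123 121 131 144 154 155 154 155 156 156 159 161 156 144 237
  238 237 236 237 237 239 240 240 240 240 241 242]
 [161 154 132 143 160 160 158 159 161 159 158 157 158 160 161 162 160 156
  155 252 241 241 241 241 240 242 241 240 241 242]
 [199 253 251 255 163 157 156 158 159 164  85  59  68  71  68  72  75  77
   78  74 165 165 241 240 240 241 242 242 243 243]
 [ 86 231 242 153 157 157 158 132  58  65  68  70  71  66  68  69  70  71
   72  88  98  97  69 251 241 242 241 242 243 242]
 [ 99 204 238 191 157 161  60  63  66  67  68  67  68  66  68  69  69  74
   76  73  99 100 102  97 147 243 244 245 245 244]
 [109  91 237 149 160  55  66  65  66  64  67  70  68  75  70  72  72  74
   75  76  97 101 107 109 102 247 243 244 243 243]
 [148  95 205 244 167  63  65  63  65  65  65  67  67  77  83  75  74  74
   75  74 102 105 106 107 109  86 249 244 244 245]
 [146 150  92 236 166  63  63  65  67  67  67  68  69  78  85  87  95  74
   76  75
[... 592 characters left out ...]
 83  88  95 105 112 103
  184 242 244 247 254 238 188 255 255 255 255 255]
 [ 68  62 152 147 146 136 255 252 254 246 255  72  86  90  98 108 118  96
  151 165 165 128 118 105 255 181 255 219 222 251]
 [ 69  67 152 151 148 149 150 154 155 155 125  79  88  97 106 113 126  89
  115 112 115 113 114 113 112 144 203 152 146 109]
 [ 71  72 107 107 102 105 105 106 105 108 100  86  95 103 112 122 121  83
  115 116 115 117 117 118 118 145 231 255 255 229]
 [ 72  74 102 108 108 108 109 112 111 112 114 113 114 113 112 115 117 117
  118 118 119 118 120 119 118 110 255 254 255 176]
 [ 74  76 106 106 108 111 111 113 112 112 114 115 115 117 117 120 118 119
  119 116 131 162 161 162 158 154 232 255 255 173]]
```

In the wrist view the left wing's top is centred at (281,229) and its disc at (280,213), which gives the knob at about (0.474,-0.015) and the wing's yaw at 158°. The right knob should then be near (0.458,-0.215). Next I go down and grip the left one.

{"name": "jog_arm", "arguments": {"rows": [[0, 0.16, 0, 0, 0, 0, 0.8], [0, 0, 0, 0.95, 0, 0, 0.6], [0, 0, 0, 0.95, 0, 0, 0], [1, 0, 0, 0, 0, 0, 0], [1, 0, 0, 0, 0, 0, 0]], "grip_force": 60}}

```text
clock: 14.75
tool_pos: [0.4733, -0.0164, 0.0888]
eef_rot: [[-0.93, 0.368, -0.002], [0.368, 0.93, -0.0], [0.002, -0.001, -1.0]]
contact_force: [-1.6, -2.9, -11.1]
opening: 0.154
finger_force: 58.3
```

{"name": "jog_arm", "arguments": {"rows": [[1, 0, 0, 0, 0, 0, 0]]}}

```text
clock: 14.88
tool_pos: [0.4733, -0.0164, 0.0887]
eef_rot: [[-0.93, 0.368, -0.002], [0.368, 0.93, 0.0], [0.002, -0.0, -1.0]]
contact_force: [-2.4, -4.4, -4.7]
opening: 0.15
finger_force: 59.4
```

{"name": "jog_arm", "arguments": {"rows": [[1, 0, 0, 0, 0, 0, 1], [1, 0, 0, 0, 0, 0, 1], [1, 0, 0, 0, 0, 0, 1], [1, 0, 0, 0, 0, 0, 1], [1, 0, 0, 0, 0, 0, 1]]}}

```text
clock: 15.5
tool_pos: [0.4737, -0.0158, 0.0887]
eef_rot: [[-0.747, 0.665, -0.0], [0.665, 0.747, 0.001], [0.001, 0.0, -1.0]]
contact_force: [-1.4, -2.9, -6.7]
opening: 0.153
finger_force: 59.1
```

{"name": "jog_arm", "arguments": {"rows": [[0, 0, 0, 0, 0, 0, 0], [0, 0, 0, -1, 0, 0, 0], [0, 0, 0, -0.7, 0, 0, 0], [0, -0.51, -0.98, 0, 0, 0, -1], [0, -0.51, -0.98, 0, 0, 0, -1]]}}

```text
clock: 16.12
tool_pos: [0.4612, -0.08, 0.1406]
eef_rot: [[-0.837, 0.547, 0.003], [0.547, 0.837, 0.002], [-0.002, 0.003, -1.0]]
contact_force: [0.7, -1.3, 0.4]
opening: 0.501
finger_force: 0.0
```

{"name": "jog_arm", "arguments": {"rows": [[0, -0.51, -0.98, 0, 0, 0, -1], [0, -0.51, -0.98, 0, 0, 0, -1], [0, -0.51, -0.98, 0, 0, 0, -1], [0, -0.51, -0.98, 0, 0, 0, -0.2]]}}

```text
clock: 16.62
tool_pos: [0.461, -0.2132, 0.1401]
eef_rot: [[-0.936, 0.351, 0.002], [0.351, 0.936, 0.001], [-0.002, 0.002, -1.0]]
contact_force: [-0.0, 0.2, -1.1]
opening: 0.502
finger_force: 0.0
```

Run:
```python
from h import *
np.set_printoptions(precision=4,suppress=True)
s,f=wrist();print(s['clock'],s['tool_pos'],s['eef_rot'],s['joint_positions'],f['c'])
cv2.imwrite('pics/w4.png',np.clip(255*(f['color']/255.)**.6,0,255).astype('uint8'))
q=(s['tool_pos']+np.array([0,0,.099-s['tool_pos'][2]])-f['c'])@f['R'];print('tcp axis at wing top',q[:2]/q[2]*f['fx']+[f['cx'],f['cy']])
```

```text
16.625 [ 0.461  -0.2132  0.1401] [[-0.9364  0.351   0.0025]
 [ 0.351   0.9364  0.0012]
 [-0.0019  0.002  -1.    ]] [ 45.3476  28.6157 -34.0541 111.9657  21.8488  45.7221  68.5126] [ 0.3968 -0.1871  0.2636]
tcp axis at wing top [277.2346 242.6404]
```

View pics/w4.png

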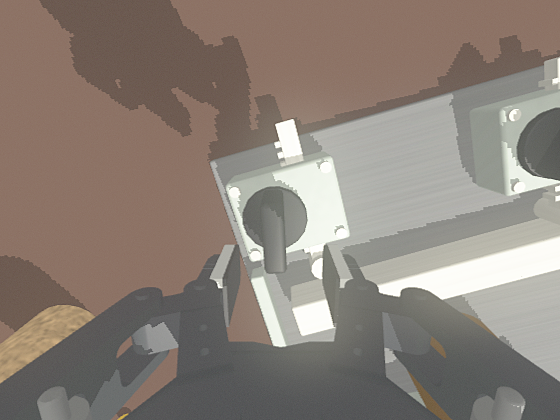

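The right wing is upright in the image, centred at about (276,232), so the tool is already aligned with it. It needs a shift of about 4 mm along tool x.

{"name": "jog_arm", "arguments": {"rows": [[0, 0.13, -0.03, 0, 0, 0, 0], [0, 0, 0, 0.87, 0, 0, 0], [0, 0, 0, 0.87, 0, 0, 0], [1, 0, 0, 0, 0, 0, 0], [1, 0, 0, 0, 0, 0, 0]]}}

```text
clock: 17.3
tool_pos: [0.4533, -0.2145, 0.0868]
eef_rot: [[-0.935, 0.356, -0.006], [0.356, 0.935, -0.002], [0.004, -0.004, -1.0]]
contact_force: [-5.0, -12.1, -11.3]
opening: 0.155
finger_force: 59.2
```

{"name": "jog_arm", "arguments": {"rows": [[1, 0, 0, 0, 0, 0, 0]]}}

```text
clock: 17.42
tool_pos: [0.4533, -0.2145, 0.0868]
eef_rot: [[-0.934, 0.356, -0.005], [0.356, 0.934, -0.002], [0.004, -0.004, -1.0]]
contact_force: [-4.8, -11.1, -12.1]
opening: 0.152
finger_force: 59.4
```

{"name": "jog_arm", "arguments": {"rows": [[1, 0, -0.06, 0, 0, 0, 1], [1, 0, 0.01, 0, 0, 0, 1], [1, 0, 0.01, 0, 0, 0, 1], [1, 0, 0.01, 0, 0, 0, 1], [1, 0, 0.01, 0, 0, 0, 1]]}}

```text
clock: 18.05
tool_pos: [0.4542, -0.213, 0.0868]
eef_rot: [[-0.756, 0.654, -0.003], [0.654, 0.756, 0.001], [0.003, -0.002, -1.0]]
contact_force: [-3.2, -5.2, -12.8]
opening: 0.147
finger_force: 59.2
```

{"name": "jog_arm", "arguments": {"rows": [[1, 0, 0.01, 0, 0, 0, 1], [1, 0, 0.01, 0, 0, 0, 1], [1, 0, 0.01, 0, 0, 0, 1], [1, 0, 0.01, 0, 0, 0, 1], [1, 0, 0.01, 0, 0, 0, 1]]}}

```text
clock: 18.68
tool_pos: [0.4558, -0.2118, 0.0869]
eef_rot: [[-0.487, 0.873, -0.003], [0.873, 0.487, 0.001], [0.002, -0.002, -1.0]]
contact_force: [-1.9, -5.4, -13.3]
opening: 0.158
finger_force: 59.1
```

{"name": "jog_arm", "arguments": {"rows": [[0, 0, 0, 0, 0, 0, 0], [0, 0, 0, -1, 0, 0, 0], [0, 0, 0, -0.7, 0, 0, 0], [0, 0.78, 0.76, 0, 0, 0, -1], [0, 0.78, 0.76, 0, 0, 0, -1]]}}

```text
clock: 19.3
tool_pos: [0.4732, -0.1465, 0.1397]
eef_rot: [[-0.608, 0.794, 0.003], [0.794, 0.608, 0.001], [-0.001, 0.003, -1.0]]
contact_force: [0.5, -0.1, 0.4]
opening: 0.5
finger_force: 0.0
```

{"name": "jog_arm", "arguments": {"rows": [[0, 0.78, 0.76, 0, 0, 0, -1], [0, 0.78, 0.76, 0, 0, 0, -1], [0, 0.78, 0.76, 0, 0, 0, -0.9], [0, 0.78, 0.76, 0, 0, 0, 0], [0, 0, 0, 0, 0, 0, 0]]}}

```text
clock: 19.92
tool_pos: [0.4749, -0.0138, 0.1396]
eef_rot: [[-0.758, 0.653, 0.002], [0.653, 0.758, 0.003], [0.0, 0.004, -1.0]]
contact_force: [0.6, -1.0, -0.4]
opening: 0.496
finger_force: 0.0
```

{"name": "jog_arm", "arguments": {"rows": [[0, 0, -0.08, 0.6, 0, 0, 0.25], [0, 0, 0, 0.6, 0, 0, 0], [0, 0, 0, 0.5, 0, 0, 0], [1, 0, 0, 0, 0, 0, 0], [1, 0, 0, 0, 0, 0, 0]]}}

```text
clock: 20.55
tool_pos: [0.4747, -0.0175, 0.0881]
eef_rot: [[-0.743, 0.67, 0.004], [0.67, 0.743, 0.004], [-0.0, 0.006, -1.0]]
contact_force: [5.9, 6.2, -8.6]
opening: 0.151
finger_force: 61.0
```

{"name": "jog_arm", "arguments": {"rows": [[1, 0, 0, 0, 0, 0, 1], [1, 0, 0, 0, 0, 0, 1], [1, 0, 0, 0, 0, 0, 1], [1, 0, 0, 0, 0, 0, 1], [1, 0, 0, 0, 0, 0, 1]]}}

```text
clock: 21.18
tool_pos: [0.4749, -0.0173, 0.088]
eef_rot: [[-0.468, 0.884, 0.004], [0.884, 0.468, 0.004], [0.002, 0.006, -1.0]]
contact_force: [4.9, 5.8, -8.2]
opening: 0.153
finger_force: 61.1
```

{"name": "jog_arm", "arguments": {"rows": [[1, 0, 0, 0, 0, 0, 1], [1, 0, 0, 0, 0, 0, 1], [1, 0, 0, 0, 0, 0, 1], [1, 0, 0, 0, 0, 0, 1], [1, 0, 0, 0, 0, 0, 1]]}}

```text
clock: 21.8
tool_pos: [0.4751, -0.0172, 0.088]
eef_rot: [[-0.137, 0.991, 0.004], [0.991, 0.137, 0.004], [0.004, 0.005, -1.0]]
contact_force: [5.5, 4.5, -8.6]
opening: 0.158
finger_force: 61.1
```

{"name": "jog_arm", "arguments": {"rows": [[0, 0, 0, 0, 0, 0, 0], [0, 0, 0, -1, 0, 0, 0], [0, 0, 0, -0.7, 0, 0, 0], [0, -0.86, -0.39, 0, 0, 0, -1], [0, -0.86, -0.39, 0, 0, 0, -1]]}}

```text
clock: 22.42
tool_pos: [0.4585, -0.0748, 0.1392]
eef_rot: [[-0.277, 0.961, 0.001], [0.961, 0.277, 0.001], [0.001, 0.001, -1.0]]
contact_force: [0.9, -0.5, 0.6]
opening: 0.503
finger_force: 0.0
```

{"name": "jog_arm", "arguments": {"rows": [[0, -0.86, -0.39, 0, 0, 0, -1], [0, -0.86, -0.39, 0, 0, 0, -1], [0, -0.86, -0.39, 0, 0, 0, -1], [0, -0.86, -0.39, 0, 0, 0, -0.3], [0, -0.86, -0.39, 0, 0, 0, 0]]}}

```text
clock: 23.05
tool_pos: [0.4556, -0.2166, 0.1387]
eef_rot: [[-0.486, 0.874, 0.0], [0.874, 0.486, 0.001], [0.001, 0.001, -1.0]]
contact_force: [0.5, 1.2, 0.1]
opening: 0.501
finger_force: 0.0
```

{"name": "jog_arm", "arguments": {"rows": [[0, 0, 0, 0.4, 0, 0, 0]]}}

```text
clock: 23.18
tool_pos: [0.456, -0.2182, 0.1267]
eef_rot: [[-0.483, 0.876, 0.002], [0.876, 0.483, -0.001], [-0.001, 0.001, -1.0]]
contact_force: [0.2, -0.2, -0.5]
opening: 0.5
finger_force: 0.0
```

{"name": "jog_arm", "arguments": {"rows": [[0, 0.04, 0.1, 0.65, 0, 0, 0], [0, 0, 0, 0.64, 0, 0, 0], [1, 0, 0, 0, 0, 0, 0], [1, 0, 0, 0, 0, 0, 0]]}}

```text
clock: 23.68
tool_pos: [0.4562, -0.2126, 0.0874]
eef_rot: [[-0.486, 0.874, -0.004], [0.874, 0.486, 0.001], [0.003, -0.002, -1.0]]
contact_force: [-4.1, -0.8, -7.0]
opening: 0.151
finger_force: 58.4
```

{"name": "jog_arm", "arguments": {"rows": [[1, 0, 0, 0, 0, 0, 1], [1, 0, 0, 0, 0, 0, 1], [1, 0, 0, 0, 0, 0, 1], [1, 0, 0, 0, 0, 0, 1], [1, 0, 0, 0, 0, 0, 1]]}}

```text
clock: 24.3
tool_pos: [0.4576, -0.2121, 0.0874]
eef_rot: [[-0.156, 0.988, -0.001], [0.988, 0.156, 0.002], [0.002, -0.0, -1.0]]
contact_force: [0.2, -0.2, -6.9]
opening: 0.158
finger_force: 58.6
```

{"name": "jog_arm", "arguments": {"rows": [[1, 0, 0, 0, 0, 0, 1], [1, 0, 0, 0, 0, 0, 1], [1, 0, 0, 0, 0, 0, 1], [1, 0, 0, 0, 0, 0, 1], [1, 0, 0, 0, 0, 0, 1]]}}

```text
clock: 24.92
tool_pos: [0.4591, -0.2122, 0.0874]
eef_rot: [[0.19, 0.982, 0.002], [0.982, -0.19, 0.002], [0.002, 0.002, -1.0]]
contact_force: [4.7, -0.4, -11.5]
opening: 0.155
finger_force: 58.4
```

{"name": "jog_arm", "arguments": {"rows": [[0, 0, 0, 0, 0, 0, 0], [0, 0, 0, -1, 0, 0, 0], [0, 0, 0, -0.7, 0, 0, 0], [0, 0.93, 0.07, 0, 0, 0, -1], [0, 0.93, 0.07, 0, 0, 0, -1]]}}

```text
clock: 25.55
tool_pos: [0.4711, -0.1579, 0.1394]
eef_rot: [[0.048, 0.999, 0.001], [0.999, -0.048, 0.001], [0.001, 0.001, -1.0]]
contact_force: [0.1, -0.2, -0.2]
opening: 0.498
finger_force: 0.0
```

{"name": "jog_arm", "arguments": {"rows": [[0, 0.93, 0.07, 0, 0, 0, -1], [0, 0.93, 0.07, 0, 0, 0, -1], [0, 0.93, 0.07, 0, 0, 0, -0.7], [0, 0.93, 0.07, 0, 0, 0, 0], [0, 0.93, 0.07, 0, 0, 0, 0]]}}

```text
clock: 26.18
tool_pos: [0.4719, -0.0179, 0.1392]
eef_rot: [[-0.138, 0.99, 0.001], [0.99, 0.138, 0.001], [0.001, 0.001, -1.0]]
contact_force: [0.1, -0.2, -0.8]
opening: 0.501
finger_force: 0.0
```

{"name": "jog_arm", "arguments": {"rows": [[0, 0, 0, 0.4, 0, 0, 0]]}}

```text
clock: 26.3
tool_pos: [0.4727, -0.0165, 0.1276]
eef_rot: [[-0.142, 0.99, 0.003], [0.99, 0.142, 0.002], [0.002, 0.003, -1.0]]
contact_force: [0.6, -0.3, 0.8]
opening: 0.498
finger_force: 0.0
```

Run:
```python
from h import *
f=env.grab_frame('top');s=env.grab_frame('side')
cv2.imwrite('pics/ts.png',np.hstack([f['color'][90:370,200:500],s['color'][120:400,160:420]]))
```

```text
(no output)
```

View pics/ts.png

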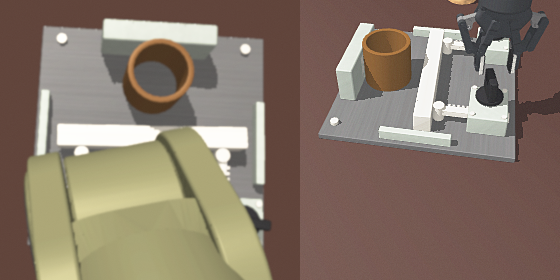

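Both racks have moved out and the bar still looks square. I carry on with the left knob.

{"name": "jog_arm", "arguments": {"rows": [[0, 0, 0.05, 0.66, 0, 0, 0], [0, 0, 0, 0.66, 0, 0, 0], [1, 0, 0, 0, 0, 0, 0], [1, 0, 0, 0, 0, 0, 0]]}}

```text
clock: 26.9
tool_pos: [0.4754, -0.0191, 0.0874]
eef_rot: [[-0.136, 0.991, 0.003], [0.991, 0.136, 0.002], [0.001, 0.003, -1.0]]
contact_force: [8.1, 0.2, -11.2]
opening: 0.16
finger_force: 61.2
```

{"name": "jog_arm", "arguments": {"rows": [[1, 0, 0, 0, 0, 0, 1], [1, 0, 0, 0, 0, 0, 1], [1, 0, 0, 0, 0, 0, 1], [1, 0, 0, 0, 0, 0, 1], [1, 0, 0, 0, 0, 0, 1]]}}

```text
clock: 27.52
tool_pos: [0.475, -0.019, 0.0874]
eef_rot: [[0.213, 0.977, 0.002], [0.977, -0.213, 0.001], [0.002, 0.002, -1.0]]
contact_force: [5.0, -1.0, -11.5]
opening: 0.155
finger_force: 61.5
```

{"name": "jog_arm", "arguments": {"rows": [[1, 0, 0, 0, 0, 0, 1], [1, 0, 0, 0, 0, 0, 1], [1, 0, 0, 0, 0, 0, 1], [1, 0, 0, 0, 0, 0, 1], [1, 0, 0, 0, 0, 0, 1]]}}

```text
clock: 28.15
tool_pos: [0.4745, -0.0188, 0.0874]
eef_rot: [[0.534, 0.846, 0.002], [0.846, -0.534, 0.002], [0.002, 0.001, -1.0]]
contact_force: [3.1, 0.2, -8.4]
opening: 0.149
finger_force: 61.6
```

{"name": "jog_arm", "arguments": {"rows": [[0, 0, 0, 0, 0, 0, 0], [0, 0, 0, -1, 0, 0, 0], [0, 0, 0, -0.7, 0, 0, 0], [0, -0.9, 0.26, 0, 0, 0, -1], [0, -0.9, 0.26, 0, 0, 0, -1]]}}

```text
clock: 28.78
tool_pos: [0.4598, -0.0736, 0.1389]
eef_rot: [[0.404, 0.915, 0.001], [0.915, -0.404, 0.001], [0.002, 0.0, -1.0]]
contact_force: [0.1, 0.2, 0.1]
opening: 0.496
finger_force: 0.0
```

{"name": "jog_arm", "arguments": {"rows": [[0, -0.9, 0.26, 0, 0, 0, -1], [0, -0.9, 0.26, 0, 0, 0, -1], [0, -0.9, 0.26, 0, 0, 0, -1], [0, -0.9, 0.26, 0, 0, 0, -0.35], [0, -0.9, 0.26, 0, 0, 0, 0]]}}

```text
clock: 29.4
tool_pos: [0.4583, -0.2143, 0.1384]
eef_rot: [[0.185, 0.983, 0.0], [0.983, -0.185, 0.001], [0.001, 0.0, -1.0]]
contact_force: [0.6, -0.2, -0.8]
opening: 0.501
finger_force: 0.0
```

{"name": "jog_arm", "arguments": {"rows": [[0, 0, 0, 0.4, 0, 0, 0]]}}

```text
clock: 29.52
tool_pos: [0.4587, -0.216, 0.1265]
eef_rot: [[0.189, 0.982, 0.002], [0.982, -0.189, -0.001], [-0.0, 0.002, -1.0]]
contact_force: [-0.1, -0.9, -0.4]
opening: 0.499
finger_force: 0.0
```

{"name": "jog_arm", "arguments": {"rows": [[0, 0, 0, 0.64, 0, 0, 0], [0, 0, 0, 0.64, 0, 0, 0], [1, 0, 0, 0, 0, 0, 0], [1, 0, 0, 0, 0, 0, 0]]}}

```text
clock: 30.02
tool_pos: [0.459, -0.2124, 0.0874]
eef_rot: [[0.185, 0.983, 0.0], [0.983, -0.185, 0.002], [0.002, -0.0, -1.0]]
contact_force: [4.3, -0.1, -6.1]
opening: 0.15
finger_force: 61.6
```

{"name": "jog_arm", "arguments": {"rows": [[1, 0, 0, 0, 0, 0, 1], [1, 0, 0, 0, 0, 0, 1], [1, 0, 0, 0, 0, 0, 1], [1, 0, 0, 0, 0, 0, 1]]}}

```text
clock: 30.52
tool_pos: [0.4601, -0.2127, 0.0875]
eef_rot: [[0.45, 0.893, 0.002], [0.893, -0.45, 0.001], [0.002, 0.002, -1.0]]
contact_force: [5.0, -0.0, -12.7]
opening: 0.154
finger_force: 61.0
```

{"name": "jog_arm", "arguments": {"rows": [[1, 0, 0, 0, 0, 0, 1], [1, 0, 0, 0, 0, 0, 1], [1, 0, 0, 0, 0, 0, 1], [1, 0, 0, 0, 0, 0, 1]]}}

```text
clock: 31.02
tool_pos: [0.4611, -0.2133, 0.0875]
eef_rot: [[0.679, 0.734, 0.004], [0.734, -0.679, -0.0], [0.003, 0.003, -1.0]]
contact_force: [8.4, -3.5, -16.1]
opening: 0.155
finger_force: 60.5
```

{"name": "jog_arm", "arguments": {"rows": [[0, 0, 0, 0, 0, 0, 0], [0, 0, 0, -1, 0, 0, 0], [0, 0, 0, -0.7, 0, 0, 0], [0, 0.8, -0.49, 0, 0, 0, -1], [0, 0.8, -0.49, 0, 0, 0, -1]]}}

```text
clock: 31.65
tool_pos: [0.4677, -0.157, 0.1394]
eef_rot: [[0.568, 0.823, 0.001], [0.823, -0.568, 0.001], [0.002, 0.0, -1.0]]
contact_force: [-0.5, -0.3, -0.0]
opening: 0.504
finger_force: 0.0
```

{"name": "jog_arm", "arguments": {"rows": [[0, 0.8, -0.49, 0, 0, 0, -0.6], [0, 0.8, -0.49, 0, 0, 0, 0], [0, 0.8, -0.49, 0, 0, 0, 0], [0, 0.8, -0.49, 0, 0, 0, 0], [0, 0.8, -0.49, 0, 0, 0, 0]]}}

```text
clock: 32.28
tool_pos: [0.4706, -0.0159, 0.1392]
eef_rot: [[0.534, 0.845, 0.0], [0.845, -0.534, 0.002], [0.002, -0.001, -1.0]]
contact_force: [0.9, -0.4, 0.1]
opening: 0.501
finger_force: 0.0
```

{"name": "jog_arm", "arguments": {"rows": [[0, 0, 0, 0.4, 0, 0, 0]]}}

```text
clock: 32.4
tool_pos: [0.4714, -0.0145, 0.1274]
eef_rot: [[0.531, 0.847, 0.002], [0.847, -0.531, 0.003], [0.003, 0.0, -1.0]]
contact_force: [0.2, -1.6, 0.6]
opening: 0.503
finger_force: 0.0
```

{"name": "jog_arm", "arguments": {"rows": [[0, -0.03, 0.13, 0.66, 0, 0, 0], [0, 0, 0, 0.66, 0, 0, 0], [1, 0, 0, 0, 0, 0, 0], [1, 0, 0, 0, 0, 0, 0]]}}

```text
clock: 32.9
tool_pos: [0.4736, -0.0204, 0.0872]
eef_rot: [[0.535, 0.845, -0.0], [0.845, -0.535, 0.001], [0.001, -0.001, -1.0]]
contact_force: [1.5, -2.2, -9.1]
opening: 0.151
finger_force: 59.9
```

{"name": "jog_arm", "arguments": {"rows": [[1, 0, 0, 0, 0, 0, 1], [1, 0, 0, 0, 0, 0, 1], [1, 0, 0, 0, 0, 0, 1], [1, 0, 0, 0, 0, 0, 0.8]]}}

```text
clock: 33.4
tool_pos: [0.4729, -0.0199, 0.0871]
eef_rot: [[0.739, 0.674, -0.001], [0.674, -0.739, 0.001], [-0.0, -0.002, -1.0]]
contact_force: [-0.9, -1.4, -5.1]
opening: 0.156
finger_force: 60.5
```

```bash
python3 -c "
from rig import env
s=env.observe();print(s['clock'],s['moment'],s['joint_positions'])"
```

```text
33.4 [-0.13760178  0.19017174  0.22051023] [ -5.62951722  28.52458765   7.3851521  120.29638182  -6.87609842
  31.64415859 -40.89854011]
```

{"name": "jog_arm", "arguments": {"rows": [[1, 0, 0, 0, 0, 0, 0.7]]}}

```text
clock: 33.52
tool_pos: [0.4729, -0.0198, 0.0871]
eef_rot: [[0.771, 0.637, -0.002], [0.637, -0.771, 0.002], [-0.0, -0.002, -1.0]]
contact_force: [-2.9, -0.1, -2.6]
opening: 0.154
finger_force: 60.8
```

```bash
python3 -c "
from rig import env
s=env.observe();print(s['clock'],s['moment'])"
```

```text
33.525 [-0.11007624  0.57749076  0.25037188]
```

{"name": "jog_arm", "arguments": {"rows": [[1, 0, 0, 0, 0, 0, 0.6]]}}

```text
clock: 33.65
tool_pos: [0.4728, -0.0196, 0.0871]
eef_rot: [[0.797, 0.604, -0.002], [0.604, -0.797, 0.002], [-0.0, -0.002, -1.0]]
contact_force: [-3.3, -1.3, 1.2]
opening: 0.154
finger_force: 61.7
```

```bash
python3 -c "
from rig import env
s=env.observe();print(s['clock'],s['moment'],s['eef_rot'][0])"
```

```text
33.65 [-0.06611827  0.90340379  0.31630273] [ 0.79713094  0.60380431 -0.00161979]
```

{"name": "jog_arm", "arguments": {"rows": [[1, 0, 0, 0, 0, 0, 0.6]]}}

```text
clock: 33.78
tool_pos: [0.4729, -0.0196, 0.0871]
eef_rot: [[0.82, 0.572, -0.002], [0.572, -0.82, 0.001], [-0.001, -0.002, -1.0]]
contact_force: [-5.7, -1.4, 5.5]
opening: 0.157
finger_force: 76.5
```

```bash
python3 -c "
from rig import env
s=env.observe();print(s['clock'],s['moment'],s['eef_rot'][0])"
```

```text
33.775 [-0.27122171  1.11499993  1.79595093] [ 0.82030302  0.57192692 -0.00159756]
```

The left knob is at its stop: the moment jumped to 1.8 N m. Next is the right knob's last stroke.

{"name": "jog_arm", "arguments": {"rows": [[0, 0, 0, 0, 0, 0, 0], [0, 0, 0, -1, 0, 0, 0], [0, 0, 0, -0.7, 0, 0, 0], [0, -0.69, 0.63, 0, 0, 0, -1], [0, -0.69, 0.63, 0, 0, 0, -1]]}}

```text
clock: 34.4
tool_pos: [0.4645, -0.0752, 0.1386]
eef_rot: [[0.731, 0.682, 0.003], [0.682, -0.731, 0.001], [0.003, 0.001, -1.0]]
contact_force: [0.3, -1.1, -0.5]
opening: 0.502
finger_force: 0.0
```

{"name": "jog_arm", "arguments": {"rows": [[0, -0.69, 0.63, 0, 0, 0, -1], [0, -0.69, 0.63, 0, 0, 0, -0.1], [0, -0.69, 0.63, 0, 0, 0, 0], [0, -0.69, 0.63, 0, 0, 0, 0], [0, -0.69, 0.63, 0, 0, 0, 0]]}}

```text
clock: 35.02
tool_pos: [0.4611, -0.2162, 0.138]
eef_rot: [[0.679, 0.734, 0.002], [0.734, -0.679, 0.001], [0.002, 0.001, -1.0]]
contact_force: [0.0, 0.2, 0.7]
opening: 0.501
finger_force: 0.0
```

{"name": "jog_arm", "arguments": {"rows": [[0, 0, 0, 0.4, 0, 0, 0]]}}

```text
clock: 35.15
tool_pos: [0.4612, -0.2179, 0.1263]
eef_rot: [[0.682, 0.731, 0.004], [0.731, -0.682, -0.001], [0.002, 0.004, -1.0]]
contact_force: [0.7, 0.4, -0.0]
opening: 0.5
finger_force: 0.0
```

{"name": "jog_arm", "arguments": {"rows": [[0, 0.06, -0.1, 0.64, 0, 0, 0], [0, 0, 0, 0.64, 0, 0, 0], [1, 0, 0, 0, 0, 0, 0], [1, 0, 0, 0, 0, 0, 0]]}}

```text
clock: 35.65
tool_pos: [0.4616, -0.2128, 0.0876]
eef_rot: [[0.679, 0.734, 0.005], [0.734, -0.679, -0.001], [0.002, 0.004, -1.0]]
contact_force: [8.3, -7.1, -14.1]
opening: 0.156
finger_force: 60.9
```

{"name": "jog_arm", "arguments": {"rows": [[1, 0, 0, 0, 0, 0, 1], [1, 0, 0, 0, 0, 0, 0.7]]}}

```text
clock: 35.9
tool_pos: [0.462, -0.2132, 0.0876]
eef_rot: [[0.762, 0.648, 0.005], [0.648, -0.762, -0.002], [0.003, 0.005, -1.0]]
contact_force: [7.9, -7.6, -15.2]
opening: 0.158
finger_force: 60.7
```

```bash
python3 -c "
from rig import env
s=env.observe();print(s['clock'],s['moment'],s['eef_rot'][0])"
```

```text
35.9 [-1.37745362 -1.5991683   0.30565386] [0.76191008 0.64766083 0.00533697]
```

{"name": "jog_arm", "arguments": {"rows": [[1, 0, 0, 0, 0, 0, 0.6]]}}

```text
clock: 36.02
tool_pos: [0.4621, -0.2133, 0.0876]
eef_rot: [[0.788, 0.616, 0.006], [0.616, -0.788, -0.003], [0.003, 0.005, -1.0]]
contact_force: [8.7, -7.4, -16.8]
opening: 0.157
finger_force: 60.7
```

```bash
python3 -c "
from rig import env
s=env.observe();print(s['clock'],s['moment'],s['eef_rot'][0])"
```

```text
36.025 [-1.45699418 -1.62240638  0.3250846 ] [0.78810296 0.6155187  0.00551858]
```

{"name": "jog_arm", "arguments": {"rows": [[1, 0, 0, 0, 0, 0, 0.6]]}}

```text
clock: 36.15
tool_pos: [0.4622, -0.2134, 0.0876]
eef_rot: [[0.812, 0.583, 0.006], [0.583, -0.812, -0.003], [0.003, 0.006, -1.0]]
contact_force: [7.7, -9.2, -14.9]
opening: 0.152
finger_force: 67.7
```

```bash
python3 -c "
from rig import env
s=env.observe();print(s['clock'],s['moment'],s['eef_rot'][0])"
```

```text
36.15 [-1.49996221 -1.57971978  1.43304016] [0.81220509 0.58334508 0.0056055 ]
```

{"name": "jog_arm", "arguments": {"rows": [[1, 0, 0, 0, 0, 0, 0.5]]}}

```text
clock: 36.28
tool_pos: [0.4623, -0.2134, 0.0877]
eef_rot: [[0.83, 0.557, 0.005], [0.557, -0.83, -0.003], [0.003, 0.006, -1.0]]
contact_force: [7.1, -8.9, -15.0]
opening: 0.157
finger_force: 86.2
```

```bash
python3 -c "
from rig import env
s=env.observe();print(s['clock'],s['moment'],s['eef_rot'][0])"
```

```text
36.275 [-1.66012615 -1.47196267  2.24104565] [0.83039238 0.5571533  0.00535644]
```

Both knobs are at their stops. I release, lift clear, retreat along -x and check.

{"name": "jog_arm", "arguments": {"rows": [[0, 0, 0, 0, 0, 0, 0], [0, 0, 0, -1, 0, 0, 0], [0, 0, 0, -1, 0, 0, 0], [0, -0.3, -0.3, -1, 0, 0, 0], [0, -0.9, 0.3, -1, 0, 0, 0]]}}

```text
clock: 36.9
tool_pos: [0.4294, -0.2297, 0.2087]
eef_rot: [[0.83, 0.557, 0.001], [0.557, -0.83, 0.003], [0.002, -0.002, -1.0]]
contact_force: [-0.1, -0.6, 0.1]
opening: 0.496
finger_force: 0.0
```

{"name": "jog_arm", "arguments": {"rows": [[0, -0.9, 0.6, 0, 0, 0, 0], [0, -0.9, 0.6, 0, 0, 0, 0], [0, -0.9, 0.6, 0, 0, 0, 0], [0, -0.9, 0.6, 0, 0, 0, 0], [0, 0, 0, 0, 0, 0, 0]]}}

```text
clock: 37.52
tool_pos: [0.3776, -0.3534, 0.2077]
eef_rot: [[0.835, 0.551, 0.0], [0.551, -0.835, 0.0], [0.0, 0.0, -1.0]]
contact_force: [-0.1, 0.4, 0.4]
opening: 0.507
finger_force: 0.0
```

Run:
```python
from h import *
f=env.grab_frame('top');s=env.grab_frame('side')
cv2.imwrite('pics/fin.png',np.hstack([cv2.resize(f['color'][90:370,200:480],(400,400)),cv2.resize(s['color'][120:320,160:400],(400,400))]))
```

```text
(no output)
```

View pics/fin.png

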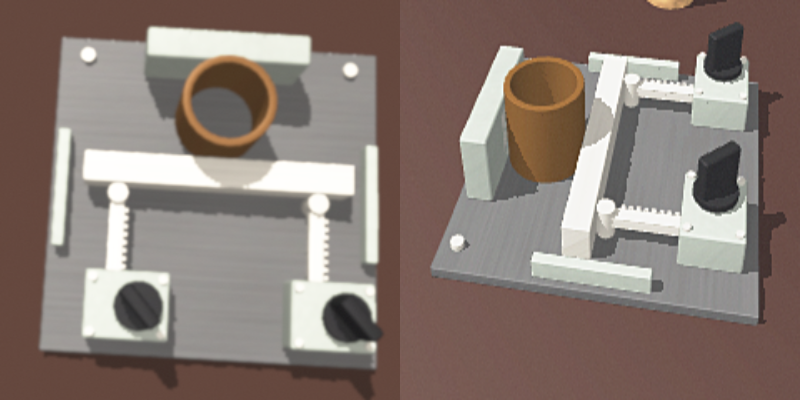

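The final view shows the bar square and up against the sleeve (at about (220,165) in the left half), both noses on it, both wings at matching angles, and the robot clear.

```bash
python3 -c "
from rig import env
print(env.finish_job())"
```

```text
the job is handed in; nothing more can be done
None
```

The bar is pushed fully up to the sleeve and looks square, with both knobs turned by turns to their stops and the robot clear; I handed the job in at about 38 s of the 54 s allowed, and no verdict came back.

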